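# Refit the filter cassette of the classroom air cleaner

## Task

Put the filter cassette back into the air cleaner that lies open on the bench: hook its tongue edge under the retaining lip with the other end held up, then swing it down and press that free end until the spring catch snaps over it and it sits fully home, and let go. Feel your way and never force it: use no more than about 20 N on cassette or cleaner. Leave the other things on the bench where they are.

Things in the scene. Friction and masses are not known exactly. Their poses are not given: they have to be found in the camera images.
- air_cleaner: White air cleaner, shell 300 x 200 x 97 mm, lying on its back, fixed, filter bay open upwards. Origin: centre of its footprint on the bench, z up; x runs from the lip end (-x, nearer the robot) to the catch end (+x). The bay is a one-piece insert in the shell (lip, sill, ledges, end wall, catch), held by rubber mounts: see bay.
- bay (a point): Nominal middle of the bay at ledge height: (0, 0, 74) mm on the shell, same axes. The insert holds firm but has settled in its mounts: it stands up to 4 mm off nominal along x and 3.5 mm in z, a different amount each time, so feel for sill and stop. Figures of the bay are nominal, on the shell; bay 137 mm wide (y = +-68.5), ledges at z = 74 along both sides.
- catch (a joint): Spring catch in the end wall at x = 90 mm, rad: 0 shut, grows as it is pushed outwards, springs back. 36 mm wide; nose tip x = 85, z = 102 mm, above it a slope rising outwards to x = 91, z = 116; thumb tab on top, x = 95 to 111, z to 120. The plain end's rim meets the slope at about 0.12 rad of tilt and snaps under the nose 2 mm above home. Pressing on the rim takes 7 to 12 N.
- cassette: Loose grey filter cassette with white pleats, 0.26 to 0.42 kg, flat on the bench. Frame 130 mm wide (y), 26 mm thick; origin: middle of its underside, z up; x from tongue (-x) to plain end (+x). Frame body x = -76 to 70; tongue 110 mm wide, 5 mm thick, flush with the top (z = 21 to 26), x = -100 to -76; at the plain end a flat rim 7 mm thick (z = 19 to 26), x = 70 to 90.
- handle (a point): Centre of the bar of the D-handle that stands across the cassette: (0, 0, 51) mm on the cassette, same axes. Bar 12 mm thick (x; fingers close along x), 100 mm long (y), z = 42 to 60 mm; open space 16 mm high under it, between end posts whose inner faces are at y = +-40 mm.
- tongue_edge (a point): Middle of the tongue's outer upper edge: (-100, 0, 26) mm on the cassette. It goes under the fixed lip (150 mm long in y, edge x = -94, underside z = 102.5, top z = 107 mm on the shell), onto a sill (z = 93.5, x = -102 to -80) that ends in a stop face at x = -102. The bay from stop to end wall is 2 mm longer than the cassette. All nominal: see bay.
- catch_edge (a point): Middle of the upper edge of the cassette's plain end: (90, 0, 26) mm on the cassette. Press on the flat there (solid from x = 60 on; stay below 80 mm, clear of the catch); at the handle it would take twice the force and wedge. Home, the cassette lies flat, its top at z = 100 mm (nominal) and the catch's nose over this edge.
- tweezers: Bystander: steel tweezers, 120 mm, flat on the bench.
- petri_dish: Bystander: clear petri dish, 60 mm across, 14 mm high.
- beaker: Bystander: glass beaker, 68 mm across, 90 mm high.
- dropper_bottle: Bystander: amber dropper bottle, 36 mm across, 75 mm high.
- specimen_jar: Bystander: specimen jar, 64 mm across, 80 mm high.
- slide_box: Bystander: slide box, 95 x 80 x 30 mm.
- pencil_case: Bystander: padded pencil case, 210 x 90 x 60 mm.
- mesh_screen: Bystander: flat black mesh screen, 150 x 106 x 6 mm, no handle or tongue; not part of this job.

How it is judged:
By the outcome, as a careful person would: the job done as asked, in the order asked, and still so for the second after the job is handed in, with the robot touching nothing.
It also fails if it takes over 67 s, if anything falls off the work surface, if the arm or the gripper's body presses on something with over 40 N, if the wrist force passes 120 N, or if a joint passes its speed limit or range.

## Robot

A 6-joint arm with a two-finger parallel gripper is mounted at the origin on the work surface. World frame = base frame: x ahead of the robot, y to its left, z up, the work surface at z = 0. Lengths are in m, angles in rad, forces in N, time in s.
With the tool pointing down it reaches from about 0.35 to 0.85 m from the base axis. Payload 8.1 kg.
Tool frame: the origin (TCP) lies between the finger pads; the fingertips stand 17 mm ahead of it and the grasp point (between the pads) lies 2 mm behind it; z points along the fingers, y is the line along which they close (so a half turn about z gives the same grasp; the last joint's range is limited). The gripper opens to 93 mm and grips with 3 to 60 N. Pads are 15 mm wide; open, the fingers measure 128 mm over their backs; the gripper's body (75 mm by 188 mm) begins 65 mm behind the grasp point.
Start: joints at [1.263, 0.13, 1.488, -0, 1.523, -0.085], TCP at [0.133, 0.585, 0.236] pointing down, gripper open.
Joint ranges: [-2.96, 2.96], [-0.89, 2.26], [0.02, 2.5], [-1.34, 4.48], [0, 2.73], [-2.66, 2.66]. Speed limits (rad/s): [2.39, 2.39, 2.79, 3.14, 3.14, 3.14].

## Interface

Orientations are given as a unit quaternion [x, y, z, w].
In Python, from station import readout, cams, ticket gives the robot as it stands.
- The arm moves only by the shell command python3 -m inch 'ROWS' [FORCE]. ROWS is JSON, a list of rows, each a list of 7 numbers: the closure in counts, from 0 (fully open) to 255 (shut), then the shift along the tool's x, y, z in m, then the turn, a rotation vector about the tool's x, y, z in rad. In form: [[jaw, dx, dy, dz, rx, ry, rz], ...]. A call has 1 to 12 rows; each row is the pose to reach, as a shift and turn from the pose commanded when the call began, along the tool's axes at that moment; what a row does not reach only later rows make up. A row lasts 1/12 s, in which the tool goes at most 41.7 mm and 7.16 degrees, less where a joint would pass 70% of its speed; a pose out of reach is approached as far as the arm can. A call with a gripper value outside its range is refused whole. The fingers move at their own pace and stop on an object; FORCE is the grip in N (left out, the last holds). Time passes only in rows, so rows that repeat a pose let the fingers close. It gives the time, the measured TCP pose, the force, the opening and the grip force at its end, in the units of the state.
- readout.get_obs(): the state, without advancing time (a new reading comes with each control period).
- cams.camera(name): name is "scene" or "top"; returns the picture (480x640x3 uint8, red, green, blue); there is no depth.
- cams.camera_params(name): a dict with "camera_matrix" (3x3 intrinsics, pixels), "R" (3x3) and "t" (3): a world point X has camera coordinates R X + t. Camera axes: x right, y down, z forward; pixel columns grow to the right and rows downward; lengths in m; the calibration is good to about 2 mm. A picture is of the moment at which its call begins. camera_params takes no time and is no camera call.
- ticket.hand_in(): hands the job in; it is judged then, once.
Trained networks look in the newest picture that a camera, given by its name, has taken for a name from the list of things; names that differ only in an ending like _2 or _b are one class to them, and where a whole thing is asked for, a point or a joint stands for the part that bears it (a point fixed in the world has none). Each returns a list of dicts, best first, with "p" (0 to 1); they miss things now and then, are a little off and sometimes report something else, mostly with a low value. They report only what shows in the picture. A call takes as long as a camera call.
- cams.find_in(camera, name): "location" ([row, column] in pixels, amid what is visible of it).
- cams.silhouettes(camera, name): "mask" (480x640 bool, what is visible of it) and "location" ([row, column] in pixels, amid what is visible of it).
- cams.tip_of(camera, name): "location" ([row, column] in pixels: a listed point, or the origin of a listed thing).
The state is a dict: "clock": time; "joints": joint angles; "qd": joint speeds; "joint_torque": joint torques, N m; "tool_pos": TCP position; "ee_rot": TCP orientation; "contact_force": force on the tool from outside, world axes, zero at the start; "ft_torque": the same for the moment, N m; "grip_width": finger opening in m; "grip_force": force on a finger pad.
Only numpy, scipy, OpenCV 4.12 (cv2) and the standard library are available. Lean on these libraries where they do the work, as an engineer would, in place of code of your own. Each camera call takes 0.05 s, during which the arm holds its last target. There are 200 camera calls.

## Working session

There is one attempt and no reset: what is moved stays moved. The work goes in short steps, Python scripts to look and compute and a shell command to move; the robot and the scene stay as the last step left them, time stands still between calls to the robot, and variables do not carry over. Pictures are saved under pics/ and viewed, at most 10 in all, crops included, and the job is handed in when it is done.

```bash
mkdir -p pics; ls
python3 - <<'E'
from station import readout,cams
import cv2,numpy as np
o=readout.get_obs();print(o)
for c in("scene","top"):
    im=cams.camera(c);cv2.imwrite(f"pics/{c}0.png",im[:,:,::-1])
    p=cams.camera_params(c);print(c,np.array(p["camera_matrix"]).tolist(),np.array(p["R"]).round(4).tolist(),np.array(p["t"]).round(4).tolist())
    for n in("cassette","handle","tongue_edge","catch_edge","air_cleaner","catch"):
        print(n,[(round(d["p"],2),np.round(d["location"],1).tolist()) for d in cams.tip_of(c,n)[:3]])
E
```

```text
pics
{'clock': 0.0, 'joints': array([ 1.26259674e+00,  1.31152213e-01,  1.48922809e+00, -7.25644929e-06,
        1.52303712e+00, -8.53941544e-02]), 'qd': array([ 0.000532  , -0.00099106,  0.00090299, -0.00060017,  0.00085337,
       -0.00033795]), 'joint_torque': array([-1.37414185e-05, -5.59860528e+01, -4.91740143e+01,  7.65945297e-02,
        3.58372531e-02, -1.07894678e-04]), 'tool_pos': array([0.13239558, 0.58466599, 0.2346209 ]), 'ee_rot': array([ 1.11172209e-01,  9.93800738e-01, -8.95482156e-04, -1.74843684e-04]), 'contact_force': array([-0.10865414,  0.35842049, -1.21159925]), 'ft_torque': array([-0.0010832 , -0.01133481, -0.03702278]), 'grip_force': 0.0, 'grip_width': 0.09283090028766638}
scene [[602.900887179807, 0.0, 322.8577870948452], [0.0, 602.900887179807, 239.29374954211747], [0.0, 0.0, 1.0]] [[-0.8282, 0.5604, -0.0119], [0.4659, 0.6765, -0.5703], [-0.3115, -0.4778, -0.8213]] [0.493, -0.2355, 1.8814]
cassette [(0.74, [303.2, 391.3])]
handle []
tongue_edge [(0.81, [289.9, 428.9]), (0.36, [184.6, 285.2])]
catch_edge [(0.84, [314.8, 361.2])]
air_cleaner [(0.78, [194.3, 292.2]), (0.52, [232.6, 226.6]), (0.15, [227.3, 369.0])]Traceback (most recent call last):
  File "<stdin>", line 8, in <module>
ValueError: it knows: air_cleaner, bay, beaker, cassette, catch_edge, dropper_bottle, handle, mesh_screen, pencil_case, petri_dish, slide_box, specimen_jar, tongue_edge, tweezers
```

```bash
cat > h.py <<'E'
import numpy as np,cv2
from scipy.spatial.transform import Rotation as Ro
from station import readout,cams
def P(c):
    p=cams.camera_params(c);return np.array(p["camera_matrix"]),np.array(p["R"]),np.array(p["t"])
def proj(c,X):
    K,R,t=P(c);x=(np.atleast_2d(X)@R.T+t)@K.T;return x[:,:2]/x[:,2:]   # col,row
def ray(c,rc,z):
    K,R,t=P(c);d=R.T@np.linalg.solve(K,[rc[1],rc[0],1]);o=-R.T@t;return o+d*(z-o[2])/d[2]
E
python3 - <<'E'
from h import *
K,R,t=P("top");print(-R.T@t,R.round(3).tolist(),K[0,0])
K,R,t=P("scene");print(-R.T@t)
im=cams.camera("top");cv2.imwrite(f"pics/top0.png",im[:,:,::-1]);
H={"cassette":0,"handle":.051,"tongue_edge":.026,"catch_edge":.026,"air_cleaner":0,"bay":.074}
for c in("scene","top"):
    for n,z in H.items():
        print(c,n,[(round(d["p"],2),np.round(d["location"],1).tolist(),ray(c,d["location"],z).round(4).tolist()) for d in cams.tip_of(c,n)[:3]])
E
```

```text
[ 0.47438274 -0.02894532  1.83484435] [[-0.015, -1.0, 0.003], [-0.997, 0.014, -0.077], [0.077, -0.004, -0.997]] 612.6735056755316
[1.10413789 0.78212763 1.41681833]
scene cassette [(0.74, [303.2, 391.3], [0.5328, 0.2326, 0.0])]
scene handle []
scene tongue_edge [(0.81, [289.9, 428.9], [0.4368, 0.2673, 0.026]), (0.36, [184.6, 285.2], [0.5577, -0.2566, 0.026])]
scene catch_edge [(0.84, [314.8, 361.2], [0.6281, 0.2257, 0.026])]
scene air_cleaner [(0.78, [194.3, 292.2], [0.5503, -0.2317, 0.0]), (0.52, [232.6, 226.6], [0.7827, -0.2195, 0.0]), (0.15, [227.3, 369.0], [0.4329, -0.0013, 0.0])]
scene bay [(0.74, [181.9, 285.6], [0.5702, -0.2287, 0.074])]
top cassette [(0.63, [262.4, 235.4], [0.5403, 0.2339, 0.0])]
top handle [(0.64, [262.3, 232.7], [0.5389, 0.2344, 0.051]), (0.53, [178.0, 387.7], [0.7803, -0.2221, 0.051]), (0.21, [183.0, 334.1], [0.7677, -0.0642, 0.051])]
top tongue_edge [(0.68, [300.0, 221.7], [0.4296, 0.2707, 0.026])]
top catch_edge [(0.85, [238.2, 237.4], [0.6109, 0.224, 0.026]), (0.25, [239.3, 312.4], [0.6044, 0.0022, 0.026]), (0.19, [249.0, 391.4], [0.5723, -0.2311, 0.026])]
top air_cleaner [(0.67, [249.0, 390.1], [0.5738, -0.2301, 0.0])]
top bay [(0.58, [250.3, 393.7], [0.5659, -0.2322, 0.074]), (0.27, [299.4, 225.5], [0.4323, 0.2519, 0.074])]
```

View pics/scene0.png

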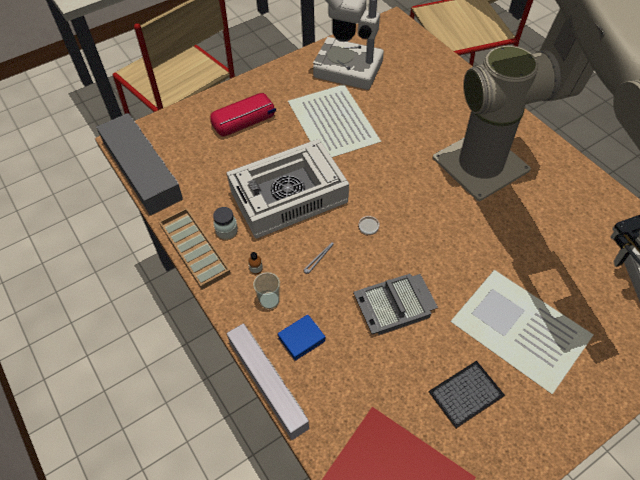

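View pics/top0.png

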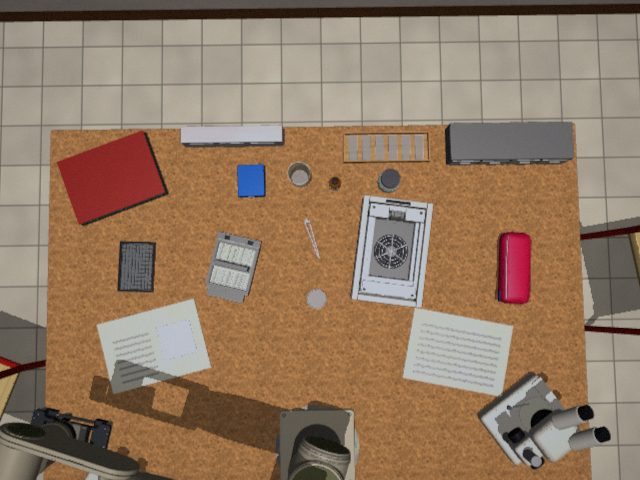

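The scene view shows the cassette at about (col 395, row 303), its tongue towards the robot, and the cleaner at (288, 190). In the top view they are at (234, 266) and (392, 250). Next I'll fit both poses to the masks.

```bash
cat >> h.py <<'E'
def box(x0,x1,y0,y1,z0,z1): return np.array([[x,y,z] for x in(x0,x1) for y in(y0,y1) for z in(z0,z1)])/1000
CAS=[box(-76,70,-65,65,0,26),box(-100,-76,-55,55,21,26),box(70,90,-65,65,19,26),box(-6,6,-50,50,26,60)]
CLE=[box(-150,150,-100,100,0,97)]
S=4
def render(c,boxes,T,yaw):
    m=np.zeros((480*S,640*S),np.uint8);Rz=Ro.from_euler("z",yaw).as_matrix()
    for b in boxes:
        u=proj(c,b@Rz.T+T); cv2.fillConvexPoly(m,np.round((cv2.convexHull(u.astype(np.float32))[:,0]+.5)*S).astype(np.int32),1)
    return cv2.resize(m.astype(np.float32),(640,480),interpolation=cv2.INTER_AREA)
def fit(masks,boxes,x0,z=0.):
    from scipy.optimize import minimize
    def cost(p):
        s=0
        for c,m in masks.items():
            r=render(c,boxes,np.array([p[0],p[1],z]),p[2]*5); s+=np.abs(r-m).sum()/m.sum()
        return s
    x0=np.array([x0[0],x0[1],x0[2]/5])
    for k in (.02,.004):
        r=minimize(cost,x0,method="Nelder-Mead",options=dict(initial_simplex=np.vstack([x0]+[x0+k*e for e in np.eye(3)]),xatol=1e-4,fatol=1e-4));x0=r.x
    return np.array([x0[0],x0[1],x0[2]*5]),r.fun
E
python3 - <<'E'
from h import *
G={}
for c in("scene","top"):
    cams.camera(c)
    for n in("cassette","air_cleaner"):
        d=cams.silhouettes(c,n)
        print(c,n,[(round(q["p"],2),int(q["mask"].sum()),np.round(q["location"]).tolist()) for q in d[:3]])
        if d: G[n,c]=d[0]["mask"].astype(np.float32)
np.save("m.npy",G,allow_pickle=True)
for n,b,x0 in(("cassette",CAS,[.537,.235,-.25]),("air_cleaner",CLE,[.572,-.231,-.1])):
    for cs in(("scene","top"),("scene",),("top",)):
        f,v=fit({c:G[n,c] for c in cs if (n,c) in G},b,x0);print(n,cs,f.round(4),round(v,3))
E
```

```text
scene cassette [(0.68, 3379, [302.0, 396.0]), (0.25, 307, [226.0, 368.0])]
scene air_cleaner [(0.62, 7573, [186.0, 288.0])]
top cassette [(0.83, 2748, [264.0, 234.0])]
top air_cleaner [(0.83, 7404, [251.0, 394.0]), (0.65, 417, [178.0, 390.0])]
cassette ('scene', 'top') [ 0.5326  0.24   -0.2448] 0.095
cassette ('scene',) [ 0.5346  0.2408 -0.2453] 0.023
cassette ('top',) [ 0.5306  0.2389 -0.266 ] 0.046
air_cleaner ('scene', 'top') [ 0.5643 -0.2266 -0.1362] 0.083
air_cleaner ('scene',) [ 0.5665 -0.2285 -0.1404] 0.044
air_cleaner ('top',) [ 0.5631 -0.2259 -0.1404] 0.029
```

```bash
cat >> h.py <<'E'
def down(yaw):  # tool z down, tool y along (cos yaw, sin yaw)
    y=np.array([np.cos(yaw),np.sin(yaw),0]);z=np.array([0,0,-1.]);return np.column_stack([np.cross(y,z),y,z])
def rel(Rt,pt):
    o=readout.get_obs();R=Ro.from_quat(o["ee_rot"]).as_matrix()
    print("shift mm",(1e3*R.T@(np.array(pt)-o["tool_pos"])).round(1),"turn",Ro.from_matrix(R.T@Rt).as_rotvec().round(4),"F",o["contact_force"].round(2))
E
python3 - <<'E'
from h import *
o=readout.get_obs();print(Ro.from_quat(o["ee_rot"]).as_matrix().round(3).tolist())
c=np.array([.5326,.2400]);
for y in(-.25,-.25+np.pi): rel(down(y),[*c,.130])
E
```

```text
[[-0.975, 0.221, 0.0], [0.221, 0.975, -0.0], [-0.0, -0.0, -1.0]]
shift mm [-466.4 -248.2  105.6] turn [-0.000e+00  1.000e-04  1.598e+00] F [-0.06 -0.35 -0.17]
shift mm [-466.4 -248.2  105.6] turn [-1.0000e-04 -0.0000e+00 -1.5436e+00] F [-0.06 -0.35 -0.17]
```

```bash
python3 -m inch '[[0,-0.466,-0.248,0.07,0,0,1.598],[0,-0.466,-0.248,0.07,0,0,1.598],[0,-0.466,-0.248,0.07,0,0,1.598],[0,-0.466,-0.248,0.07,0,0,1.598],[0,-0.466,-0.248,0.07,0,0,1.598],[0,-0.466,-0.248,0.07,0,0,1.598],[0,-0.466,-0.248,0.07,0,0,1.598],[0,-0.466,-0.248,0.07,0,0,1.598],[0,-0.466,-0.248,0.07,0,0,1.598],[0,-0.466,-0.248,0.07,0,0,1.598],[0,-0.466,-0.248,0.07,0,0,1.598],[0,-0.466,-0.248,0.07,0,0,1.598]]' 18
python3 - <<'E'
from h import *
print(readout.get_obs()["joints"].round(3))
rel(down(-.25),[.5326,.2400,.150])
E
```

```text
clock: 2.25
tool_pos: [0.5092, 0.2598, 0.1699]
ee_rot: [0.761, 0.649, 0.0, 0.0]
contact_force: [-0.0, -0.4, 0.3]
grip_width: 0.093
grip_force: 0.0
[0.382 0.093 1.649 0.    1.398 0.54 ]
shift mm [-15.8  26.2  19.9] turn [ 0.0005 -0.0005  0.0917] F [-0.04 -0.36  0.34]
```

```bash
python3 -m inch '[[0,-0.016,0.026,0.02,0,0,0.092],[0,-0.016,0.026,0.02,0,0,0.092],[0,-0.016,0.026,0.02,0,0,0.092],[0,-0.016,0.026,0.02,0,0,0.092]]'
python3 - <<'E'
from h import *
rel(down(-.25),[.5326,.2400,.051])
for c in("scene","top"):
    im=cams.camera(c)
    d=cams.tip_of(c,"handle")
    o=readout.get_obs();X=np.array([o["tool_pos"]+[0,0,-.017]]);u=proj(c,X)[0];print(c,u,[ (round(q["p"],2),ray(c,q["location"],.051).round(4)) for q in d[:2]])
    x,y=(392,303) if c=="scene" else (234,266)
    cv2.imwrite(f"pics/a_{c}.png",cv2.resize(im[y-60:y+60,x-80:x+80,::-1],None,fx=5,fy=5,interpolation=cv2.INTER_CUBIC))
a=cv2.imread("pics/a_scene.png");b=cv2.imread("pics/a_top.png");cv2.imwrite("pics/a.png",cv2.resize(np.hstack([a,b]),(800,300)))
E
```

```text
clock: 2.58
tool_pos: [0.5308, 0.2418, 0.1499]
ee_rot: [0.788, 0.616, -0.0, -0.0]
contact_force: [-0.2, 0.4, -0.0]
grip_width: 0.0931
grip_force: 0.0
shift mm [-1.3  2.3 98.8] turn [-0.0008 -0.      0.0067] F [-0.22  0.39 -0.04]
scene [398.87202088 279.63234461] [(0.75, array([0.5307, 0.2459, 0.051 ])), (0.4, array([ 0.7884, -0.1785,  0.051 ]))]
top [225.23130011 264.23951317] [(0.75, array([0.5337, 0.2385, 0.051 ])), (0.6, array([0.7848, 0.0385, 0.051 ]))]
```

View pics/a.png

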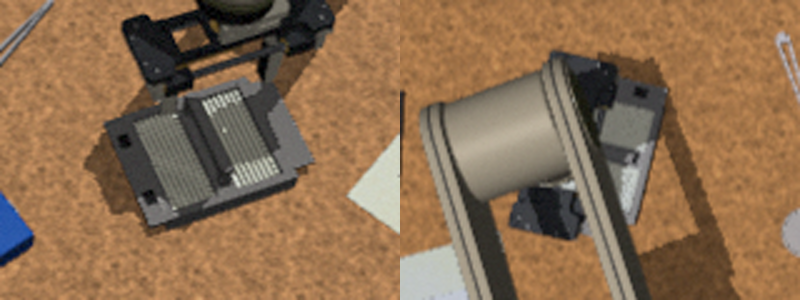

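The crop shows the open jaws standing over the handle, aligned along the cassette's length. I'll descend to it and grip.

```bash
python3 -m inch '[[0,-0.001,0.002,0.035,0,0,0.007],[0,-0.001,0.002,0.07,0,0,0.007],[0,-0.001,0.002,0.09,0,0,0.007],[0,-0.001,0.002,0.1,0,0,0.007],[0,-0.001,0.002,0.1,0,0,0.007],[100,-0.001,0.002,0.1,0,0,0.007],[150,-0.001,0.002,0.1,0,0,0.007],[190,-0.001,0.002,0.1,0,0,0.007],[220,-0.001,0.002,0.1,0,0,0.007],[255,-0.001,0.002,0.1,0,0,0.007],[255,-0.001,0.002,0.1,0,0,0.007],[255,-0.001,0.002,0.1,0,0,0.007]]' 18
```

```text
clock: 3.78
tool_pos: [0.533, 0.2402, 0.0503]
ee_rot: [0.79, 0.613, 0.0, 0.0]
contact_force: [-0.5, -0.2, -0.1]
grip_width: 0.051
grip_force: 0.0
```

```bash
python3 -m inch '[[255,0,0,0,0,0,0],[255,0,0,0,0,0,0],[255,0,0,0,0,0,0],[255,0,0,0,0,0,0],[255,0,0,0,0,0,0],[255,0,0,0,0,0,0],[255,0,0,0,0,0,0],[255,0,0,0,0,0,0],[255,0,0,0,0,0,0]]'
```

```text
clock: 4.53
tool_pos: [0.5327, 0.2402, 0.0498]
ee_rot: [0.79, 0.613, -0.0, -0.0]
contact_force: [0.0, -0.2, -0.3]
grip_width: 0.0118
grip_force: 18.0
```

```bash
python3 -m inch '[[255,0,0,-0.01,0,0,0],[255,0,0,-0.03,0,0,0],[255,0,0,-0.06,0,0,0],[255,0,0,-0.1,0,0,0],[255,0,0,-0.14,0,0,0],[255,0,0,-0.17,0,0,0],[255,0,0,-0.18,0,0,0],[255,0,0,-0.18,0,0,0],[255,0,0,-0.18,0,0,0]]'
python3 - <<'E'
from h import *
# tool yaw -> cassette offset check, tool pose and cassette mask fit while held
o=readout.get_obs();R=Ro.from_quat(o["ee_rot"]).as_matrix();print(np.arctan2(R[1,1],R[0,1]),o["tool_pos"],o["contact_force"],o["grip_width"])
z=o["tool_pos"][2]-.050
for c in("scene",):
    im=cams.camera(c);cv2.imwrite("pics/lift.png",im[:,:,::-1])
    d=cams.silhouettes(c,"cassette");m=d[0]["mask"].astype(np.float32);print(d[0]["p"],m.sum())
    print(fit({c:m},CAS,[.5326,.24,-.25],z))
    for n in("tongue_edge","catch_edge"):
        q=cams.tip_of(c,n)[:1];print(n,[(k["p"],ray(c,k["location"],z+.026)) for k in q])
E
```

```text
clock: 5.28
tool_pos: [0.5325, 0.24, 0.2288]
ee_rot: [0.79, 0.613, -0.0, -0.0]
contact_force: [-0.7, -0.5, -3.0]
grip_width: 0.0117
grip_force: 18.0
-0.2510484700415149 [0.53250085 0.24004228 0.22882086] [-0.66696461 -0.46769312 -2.98885695] 0.011702740688066291
0.71 3015.0
(array([ 0.53496166,  0.24203548, -0.25027691]), np.float64(0.3407752811908722))
tongue_edge [(0.56, array([0.43714311, 0.26495792, 0.20482086]))]
catch_edge [(0.87, array([0.62442161, 0.22471696, 0.20482086]))]
```

```bash
cat >> h.py <<'E'
C=[.5643,-.2277,-.140]   # cleaner estimate
def goal(th,xt,zt,yt=0.,C=C,g=(0,0,.050)):
    Rc=Ro.from_euler("z",C[2]).as_matrix(); Rt=Ro.from_euler("y",-th).as_matrix()
    p=np.array([xt,yt,zt])/1000+Rt@(np.array(g)-[-.1,0,.026])
    return Rc@Rt@np.array([[0,1,0],[1,0,0],[0,0,-1.]]), Rc@p+[C[0],C[1],0]
def tongue(C=C,g=(0,0,.050)):
    o=readout.get_obs();R=Ro.from_quat(o["ee_rot"]).as_matrix();Rc=Ro.from_euler("z",C[2]).as_matrix()
    M=Rc.T@R@np.array([[0,1,0],[1,0,0],[0,0,-1.]]).T
    p=Rc.T@(o["tool_pos"]-[C[0],C[1],0])+M@(np.array([-.1,0,.026])-np.array(g))
    print("tongue mm",(p*1e3).round(2),"tilt",round(-np.arctan2(-M[2,0],M[0,0]),4),"F shell",(Rc.T@o["contact_force"]).round(2),"grip",o["grip_width"].round(4))
E
python3 - <<'E'
from h import *
rel(*goal(0,-88,150)); rel(*goal(.24,-88,150)); print(goal(.24,-88,150)[1])
E
```

```text
shift mm [-443.   160.2   53.2] turn [-0.0045  0.0026 -0.1111] F [-0.86 -0.25 -2.88]
shift mm [-444.   151.5   30.1] turn [-0.2442  0.016  -0.1102] F [-0.86 -0.25 -2.88]
[ 0.56769539 -0.22817848  0.19708237]
```

```bash
python3 -m inch '[[255,-0.02,0.007,0.0,0,0,0],[255,-0.06,0.02,0.0,0,0,-0.03],[255,-0.1,0.034,0.01,-0.05,0.003,-0.05],[255,-0.14,0.048,0.01,-0.1,0.007,-0.08],[255,-0.18,0.06,0.01,-0.15,0.01,-0.11],[255,-0.22,0.075,0.01,-0.2,0.013,-0.11],[255,-0.26,0.09,0.01,-0.244,0.016,-0.11],[255,-0.3,0.102,0.01,-0.244,0.016,-0.11],[255,-0.34,0.115,0.01,-0.244,0.016,-0.11],[255,-0.38,0.13,0.01,-0.244,0.016,-0.11],[255,-0.42,0.143,0.01,-0.244,0.016,-0.11],[255,-0.444,0.151,0.01,-0.244,0.016,-0.11]]'; python3 -m inch '[[255,0,0,0,0,0,0],[255,0,0,0,0,0,0],[255,0,0,0,0,0,0],[255,0,0,0,0,0,0]]';  python3 - <<'E'
from h import *
tongue(); rel(*goal(.24,-88,150))
o=readout.get_obs();R=Ro.from_quat(o["ee_rot"]).as_matrix();M=R@np.array([[0,1,0],[1,0,0],[0,0,-1.]]).T
CT=[(np.vstack(b)-[0,0,.05])@M.T for b in CAS]
for c in("scene","top"):
    im=cams.camera(c);cv2.imwrite(f"pics/h_{c}.png",im[:,:,::-1])
    for n in("air_cleaner","cassette"):
        d=cams.silhouettes(c,n)
        if d: print(c,n,round(d[0]["p"],2),d[0]["mask"].sum())
    for n,g in(("tongue_edge",[-.1,0,.026]),("catch_edge",[.09,0,.026]),("handle",[0,0,.051])):
        X=o["tool_pos"]+M@(np.array(g)-[0,0,.05]);q=cams.tip_of(c,n)[:1]
        print(c,n,proj(c,X)[0][::-1].round(1),[(round(k["p"],2),np.round(k["location"],1)) for k in q])
    X=Ro.from_euler("z",C[2]).apply([0,0,.074])+[C[0],C[1],0]
    print("bay",proj(c,X)[0][::-1].round(1),[(round(k["p"],2),np.round(k["location"],1)) for k in cams.tip_of(c,"bay")[:1]])
    # overlay of model
    big=cv2.resize(im[:,:,::-1],None,fx=4,fy=4,interpolation=cv2.INTER_CUBIC)
    Rc=Ro.from_euler("z",C[2])
    for b,T in [(CLE[0],None)]+[(k,o["tool_pos"]) for k in CT]:
        V=Rc.apply(b)+[C[0],C[1],0] if T is None else b+T
        u=((proj(c,V)+.5)*4).astype(np.int32)
        for i in range(8):
            for j in range(i):
                if bin(i^j).count("1")==1: cv2.line(big,tuple(map(int,u[i])),tuple(map(int,u[j])),(0,0,255) if T is None else (0,255,0),1)
    x,y=(288,175) if c=="scene" else (392,240)
    cv2.imwrite(f"pics/ho_{c}.png",big[4*(y-75):4*(y+75),4*(x-100):4*(x+100)])
E
```

```text
clock: 6.48
tool_pos: [0.5675, -0.2302, 0.2178]
ee_rot: [0.75, 0.65, 0.08, 0.09]
contact_force: [0.4, 0.5, -2.8]
grip_width: 0.0118
grip_force: 18.0
clock: 6.82
tool_pos: [0.5684, -0.226, 0.2187]
ee_rot: [0.749, 0.651, 0.081, 0.09]
contact_force: [-0.2, 0.4, -3.0]
grip_width: 0.012
grip_force: 18.0Traceback (most recent call last):
  File "<stdin>", line 2, in <module>
  File "h.py", line 44, in tongue
    print("tongue mm",(p*1e3).round(2),"tilt",round(-np.arctan2(-M[2,0],M[0,0]),4),"F shell",(Rc.T@o["contact_force"]).round(2),"grip",o["grip_width"].round(4))
                                                                                                                                       ^^^^^^^^^^^^^^^^^^^^^
AttributeError: 'float' object has no attribute 'round'
```

```bash
sed -i 's/o\["grip_width"\].round(4)/round(float(o["grip_width"]),4)/; s/"tilt",round(-np.arctan2(-M\[2,0\],M\[0,0\]),4)/"tilt",round(float(np.arctan2(M[2,0],M[0,0])),4)/' h.py
python3 - <<'E'
from h import *
tongue(); rel(*goal(.24,-88,150))
o=readout.get_obs();R=Ro.from_quat(o["ee_rot"]).as_matrix();M=R@np.array([[0,1,0],[1,0,0],[0,0,-1.]]).T
CT=[(np.vstack(b)-[0,0,.05])@M.T for b in CAS]
CT=[((b-[0,0,.05])@M.T) for b in CAS]
for c in("scene","top"):
    im=cams.camera(c);cv2.imwrite(f"pics/h_{c}.png",im[:,:,::-1])
    for n,g in(("tongue_edge",[-.1,0,.026]),("catch_edge",[.09,0,.026]),("handle",[0,0,.051])):
        X=o["tool_pos"]+M@(np.array(g)-[0,0,.05]);q=cams.tip_of(c,n)[:1]
        print(c,n,proj(c,X)[0][::-1].round(1),[(round(k["p"],2),np.round(k["location"],1)) for k in q])
    X=Ro.from_euler("z",C[2]).apply([0,0,.074])+[C[0],C[1],0]
    print("bay",proj(c,X)[0][::-1].round(1),[(round(k["p"],2),np.round(k["location"],1)) for k in cams.tip_of(c,"bay")[:1]])
    big=cv2.resize(im[:,:,::-1],None,fx=4,fy=4,interpolation=cv2.INTER_CUBIC)
    Rc=Ro.from_euler("z",C[2])
    for b,T in [(CLE[0],None)]+[(k,o["tool_pos"]) for k in CT]:
        V=Rc.apply(b)+[C[0],C[1],0] if T is None else b+T
        u=((proj(c,V)+.5)*4).astype(np.int32)
        for i in range(8):
            for j in range(i):
                if bin(i^j).count("1")==1: cv2.line(big,tuple(map(int,u[i])),tuple(map(int,u[j])),(0,0,255) if T is None else (0,255,0),1)
    x,y=(288,175) if c=="scene" else (392,240)
    cv2.imwrite(f"pics/ho_{c}.png",big[4*(y-75):4*(y+75),4*(x-100):4*(x+100)])
E
```

```text
tongue mm [-87.49   2.32 171.38] tilt 0.2425 F shell [-0.22  0.42 -3.03] grip 0.012
shift mm [-2.3 -5.6 20.9] turn [ 0.0025 -0.0037 -0.    ] F [-0.16  0.45 -3.03]
scene tongue_edge [148.6 314.2] [(0.87, array([150.5, 313.6]))]
scene catch_edge [159.6 251.6] [(0.94, array([163. , 253.1]))]
scene handle [147.3 283.4] [(0.71, array([149.7, 283.4]))]
bay [181.2 287.5] [(0.87, array([182.7, 288.3]))]
top tongue_edge [280.9 391.5] [(0.67, array([284.3, 392.3]))]
top catch_edge [211.8 401.5] [(0.91, array([211.3, 400. ]))]
top handle [246.5 397.6] [(0.94, array([247.1, 394.8]))]
bay [250.9 392.1] []
```

View pics/ho_scene.png

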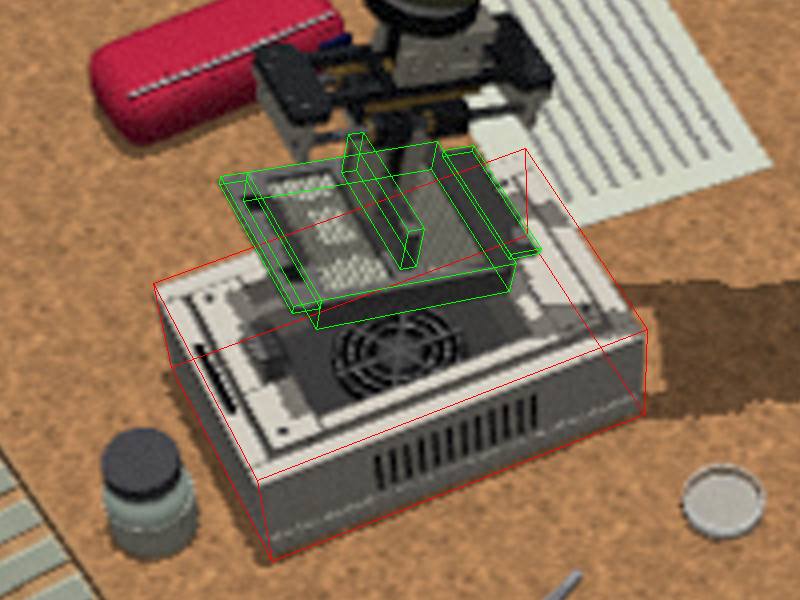

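View pics/ho_top.png

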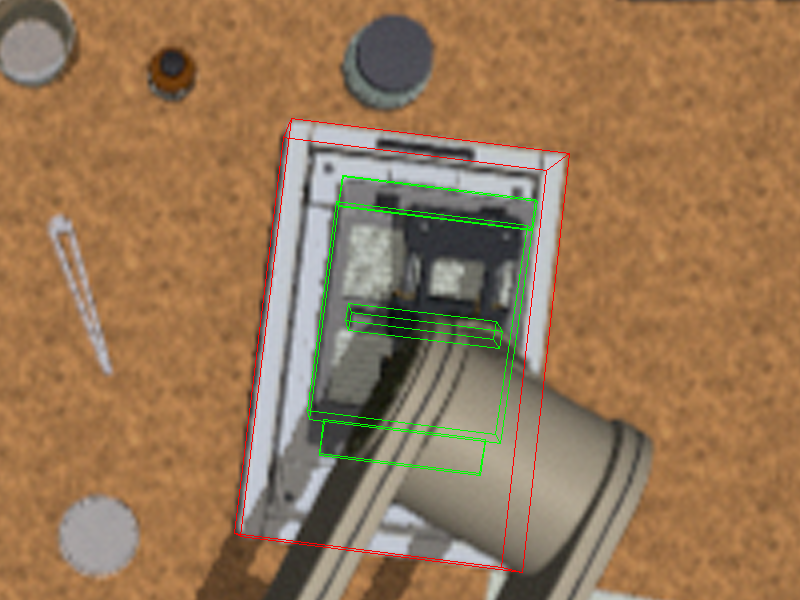

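The cassette model (green) and the cleaner (red) both match the pictures to within about a pixel, with the cassette tilted over the bay. I'll lower it to just above the lip.

Run:
```python
from h import *
rel(*goal(.24,-88,116));rel(*goal(.24,-88,101))
R=goal(.24,0,0)[0];Rc=Ro.from_euler("z",C[2]).as_matrix()
print("shell axes in tool:",(R.T@Rc).round(3).tolist())
```

```text
shift mm [ -1.3 -14.8  55. ] turn [ 0.0046 -0.0023 -0.0004] F [-0.34 -0.24 -2.63]
shift mm [ -1.3 -18.4  69.5] turn [ 0.0046 -0.0023 -0.0004] F [-0.34 -0.24 -2.63]
shell axes in tool: [[0.0, 1.0, 0.0], [0.971, -0.0, 0.238], [0.238, -0.0, -0.971]]
```

```bash
python3 -m inch '[[255,-0.0015,-0.005,0.02,0,0,0],[255,-0.0015,-0.01,0.04,0,0,0],[255,-0.0015,-0.0135,0.05,0,0,0],[255,-0.0015,-0.0148,0.055,0,0,0],[255,-0.0015,-0.0148,0.055,0,0,0],[255,-0.0015,-0.0148,0.055,0,0,0],[255,-0.0015,-0.0148,0.055,0,0,0]]'; python3 -c "from h import *; tongue()"
```

```text
clock: 7.9
tool_pos: [0.5683, -0.2289, 0.1644]
ee_rot: [0.749, 0.651, 0.081, 0.092]
contact_force: [-0.9, 1.4, -4.2]
grip_width: 0.0117
grip_force: 18.0
tongue mm [-87.06  -0.5  116.76] tilt 0.2461 F shell [-1.07  1.25 -4.17] grip 0.0117
```

```bash
python3 -m inch '[[255,0,-0.001,0.004,0,0,0],[255,0,-0.002,0.008,0,0,0],[255,0,-0.0028,0.0115,0,0,0],[255,0,-0.0028,0.0115,0,0,0],[255,0,-0.0028,0.0115,0,0,0]]'; python3 -c "from h import *; tongue()"; python3 -m inch '[[255,0,-0.0005,0.002,0,0,0],[255,0,-0.0005,0.002,0,0,0]]' >/dev/null; python3 -c "from h import *; tongue()"
```

```text
clock: 8.32
tool_pos: [0.5673, -0.2285, 0.1505]
ee_rot: [0.749, 0.651, 0.081, 0.091]
contact_force: [-0.3, 1.0, -4.0]
grip_width: 0.0121
grip_force: 18.0
tongue mm [-88.17  -0.19 103.12] tilt 0.2434 F shell [-0.47  0.91 -3.96] grip 0.0121
tongue mm [-87.84  -0.14 101.33] tilt 0.2442 F shell [ 0.59  1.58 -2.07] grip 0.012
```

```bash
for i in 1 2; do python3 -m inch '[[255,0,-0.0003,0.0012,0,0,0],[255,0,-0.0003,0.0012,0,0,0],[255,0,-0.0003,0.0012,0,0,0]]' >/dev/null; python3 -c "from h import *; tongue()"; done
```

```text
tongue mm [-87.7   -0.22 100.37] tilt 0.2445 F shell [ 0.75  2.51 -2.49] grip 0.0117
tongue mm [-87.5   -0.42  99.38] tilt 0.245 F shell [ 0.35  1.13 -0.59] grip 0.012
```

```bash
for i in 1 2; do python3 -m inch '[[255,0,-0.0003,0.0012,0,0,0],[255,0,-0.0003,0.0012,0,0,0],[255,0,-0.0003,0.0012,0,0,0]]' >/dev/null; python3 -c "from h import *; tongue();o=readout.get_obs();print(Ro.from_euler('z',-C[2]).apply(o['ft_torque']).round(3),o['ft_torque'].round(3))"; done
```

```text
tongue mm [-87.19  -0.71  98.36] tilt 0.2458 F shell [ 2.82 -0.4   1.09] grip 0.0119
[ 0.072 -0.034 -0.03 ] [ 0.066 -0.044 -0.03 ]
tongue mm [-86.99  -0.71  97.26] tilt 0.2462 F shell [ 4.42 -0.74  2.95] grip 0.0122
[-0.088 -0.346 -0.081] [-0.135 -0.33  -0.081]
```

```bash
cat > t.py <<'E'
from h import *
tongue();o=readout.get_obs();print("   T shell",Ro.from_euler('z',-C[2]).apply(o['ft_torque']).round(3), o["clock"])
E
python3 -m inch '[[255,0,0.001,-0.004,0,0,0],[255,0,0.004,-0.0033,0,0,0],[255,0,0.004,-0.0033,0,0,0],[255,0,0.004,-0.0033,0,0,0],[255,0,0.004,-0.0033,0,0,0],[255,0,0.004,-0.0033,0,0,0]]' >/dev/null; python3 t.py
for i in 1 2 3; do python3 -m inch '[[255,0,-0.0003,0.0012,0,0,0],[255,0,-0.0003,0.0012,0,0,0],[255,0,-0.0003,0.0012,0,0,0]]' >/dev/null; python3 t.py; done
```

```text
tongue mm [-8.5300e+01 -4.0000e-02  1.0017e+02] tilt 0.243 F shell [-0.2   0.53 -2.99] grip 0.0116
   T shell [-0.071  0.352  0.021] 9.9833
tongue mm [-84.84  -0.22  99.42] tilt 0.2441 F shell [ 0.07  0.14 -2.59] grip 0.0118
   T shell [-0.064  0.354 -0.035] 10.2333
tongue mm [-84.5   -0.37  98.59] tilt 0.2449 F shell [ 0.09  0.64 -1.21] grip 0.0117
   T shell [-0.042  0.375 -0.03 ] 10.4833
tongue mm [-84.13  -0.49  97.63] tilt 0.2457 F shell [ 1.37 -1.13  0.64] grip 0.0118
   T shell [-0.075  0.148 -0.043] 10.7333
```

Both descents met the sill with the tongue edge at z ≈ 99 mm. I'll raise it about 1.5 mm and slide it under the lip.

```bash
python3 -m inch '[[255,0,0.0008,-0.0031,0,0,0],[255,0,0.0008,-0.0031,0,0,0],[255,0,0.0008,-0.0031,0,0,0]]' >/dev/null; python3 t.py
python3 -m inch '[[255,0,-0.002,-0.0005,0,0,0],[255,0,-0.004,-0.001,0,0,0],[255,0,-0.006,-0.0015,0,0,0],[255,0,-0.008,-0.002,0,0,0],[255,0,-0.008,-0.002,0,0,0],[255,0,-0.008,-0.002,0,0,0]]' >/dev/null; python3 t.py
python3 -m inch '[[255,0,-0.0015,-0.0004,0,0,0],[255,0,-0.003,-0.0007,0,0,0],[255,0,-0.003,-0.0007,0,0,0],[255,0,-0.003,-0.0007,0,0,0]]' >/dev/null; python3 t.py
```

```text
tongue mm [-8.5120e+01 -1.0000e-01  1.0001e+02] tilt 0.2435 F shell [ 0.5   0.04 -3.33] grip 0.0118
   T shell [-0.095  0.293  0.019] 10.9833
tongue mm [-93.1   -0.26 100.29] tilt 0.2443 F shell [-0.41  0.62 -2.91] grip 0.0116
   T shell [-0.072  0.284 -0.03 ] 11.4833
tongue mm [-96.08  -0.27 100.24] tilt 0.2444 F shell [-0.42 -0.35 -3.19] grip 0.0119
   T shell [-0.116  0.259 -0.019] 11.8167
```

Nothing has touched yet, so I'll go on in small steps towards the stop.

```bash
for i in 1 2 3; do python3 -m inch '[[255,0,-0.001,-0.00025,0,0,0],[255,0,-0.002,-0.0005,0,0,0],[255,0,-0.002,-0.0005,0,0,0]]' >/dev/null; python3 t.py; done
```

```text
tongue mm [-98.24  -0.25 100.23] tilt 0.2442 F shell [ 0.46 -0.93 -3.25] grip 0.0117
   T shell [-0.127  0.349  0.038] 12.0667
tongue mm [-99.32  -0.24 100.77] tilt 0.2464 F shell [ 4.17  1.04 -2.82] grip 0.0119
   T shell [ 0.194 -0.477  0.071] 12.3167
tongue mm [-99.98  -0.27 101.63] tilt 0.2493 F shell [ 8.22  2.7  -1.1 ] grip 0.0121
   T shell [ 0.354 -1.353  0.065] 12.5667
```

The force is mostly along +x at tongue x ≈ -99, which is the stop. I'll work out the relief and the swing about the tongue edge.

```bash
cat >> h.py <<'E'
def step(a,b):
    Ra,pa=goal(*a);Rb,pb=goal(*b);print("step mm",(1e3*Ra.T@(pb-pa)).round(2),Ro.from_matrix(Ra.T@Rb).as_rotvec().round(4))
E
python3 -c "
from h import *
a=(.244,-102.4,100.2)
for b in [(.244,-98.6,100.3),(.2,-98.5,100.3),(.16,-98.5,100.4),(.14,-98.5,100.5)]: step(a,b)"
```

```text
step mm [-0.    3.71  0.82] [0. 0. 0.]
step mm [-0.    4.77  5.27] [ 0.044 -0.    -0.   ]
step mm [0.   5.49 9.22] [ 0.084 -0.     0.   ]
step mm [-0.    5.81 11.16] [ 0.104 -0.     0.   ]
```

```bash
python3 -m inch '[[255,0,0.0037,0.0008,0,0,0],[255,0,0.0037,0.0008,0,0,0],[255,0,0.0037,0.0008,0,0,0]]' >/dev/null; python3 t.py
python3 -m inch '[[255,0,0.0005,0.0022,0.022,0,0],[255,0,0.001,0.0044,0.044,0,0],[255,0,0.001,0.0044,0.044,0,0],[255,0,0.001,0.0044,0.044,0,0]]' >/dev/null; python3 t.py
```

```text
tongue mm [-98.97  -0.26  99.97] tilt 0.2429 F shell [-0.35 -0.2  -2.9 ] grip 0.0116
   T shell [-0.076  0.371 -0.002] 12.8167
tongue mm [-98.32  -0.22 100.03] tilt 0.1991 F shell [ 0.07 -0.26 -2.02] grip 0.012
   T shell [-0.09   0.316 -0.018] 13.15
```

```bash
python3 -m inch '[[255,0,0.0006,-0.0029,0,0,0],[255,0,0.0006,-0.0029,0,0,0],[255,0,0.0006,-0.0029,0,0,0]]' >/dev/null; python3 t.py
python3 -m inch '[[255,0,-0.0006,0.0029,0,0,0],[255,0,-0.0006,0.0029,0,0,0],[255,0,-0.0006,0.0029,0,0,0]]' >/dev/null; python3 t.py
```

```text
tongue mm [-98.71  -0.16 103.04] tilt 0.1999 F shell [-0.92 -0.42 -6.16] grip 0.0119
   T shell [0.038 0.021 0.019] 13.4
tongue mm [-98.32  -0.31 100.47] tilt 0.2007 F shell [-0.49  0.05 -2.69] grip 0.012
   T shell [-0.105  0.306 -0.059] 13.65
```

On raising, the lip held the tongue down (Fz fell by 3 N), so it is hooked. I'll continue the swing.

```bash
python3 -c "
from h import *
a=(.2,-98.4,100.3)
for b in [(.16,-98.4,100.4),(.13,-98.4,100.5)]: step(a,b)"
python3 -m inch '[[255,0,0.0004,0.002,0.02,0,0],[255,0,0.0008,0.0039,0.04,0,0],[255,0,0.0008,0.0039,0.04,0,0],[255,0,0.0008,0.0039,0.04,0,0]]' >/dev/null; python3 t.py
```

```text
step mm [-0.    0.9   3.92] [0.04 0.   0.  ]
step mm [0.   1.47 6.86] [ 0.07 -0.    0.  ]
tongue mm [-98.08  -0.29 100.42] tilt 0.16 F shell [-0.21 -0.49 -3.26] grip 0.0116
   T shell [-0.073  0.241  0.007] 13.9833
```

```bash
python3 -m inch '[[255,0,0.0000,0.0015,0.015,0,0],[255,0,0.0001,0.003,0.03,0,0],[255,0,0.0001,0.003,0.03,0,0],[255,0,0.0001,0.003,0.03,0,0]]' >/dev/null; python3 t.py
python3 -m inch '[[255,0,0.0002,0.0015,0.015,0,0],[255,0,0.0002,0.0015,0.015,0,0],[255,0,0.0002,0.0015,0.015,0,0]]' >/dev/null; python3 t.py
```

```text
tongue mm [-98.95  -0.23 100.25] tilt 0.1299 F shell [-0.53  0.13 -2.21] grip 0.0118
   T shell [-0.114  0.197  0.054] 14.3167
tongue mm [-99.13  -0.29 100.35] tilt 0.1151 F shell [ 0.89 -0.25 -2.81] grip 0.0122
   T shell [-0.076  0.192  0.008] 14.5667
```

```bash
for i in 1 2; do python3 -m inch '[[255,0,0.0003,0.001,0.012,0,0],[255,0,0.0003,0.001,0.012,0,0],[255,0,0.0003,0.001,0.012,0,0]]' >/dev/null; python3 t.py;done
```

```text
tongue mm [-99.14  -0.27 100.58] tilt 0.1031 F shell [-0.52  0.54 -2.41] grip 0.0117
   T shell [-0.118  0.149  0.035] 14.8167
tongue mm [-99.16  -0.28 100.74] tilt 0.091 F shell [ 0.29  0.21 -2.67] grip 0.0121
   T shell [-0.068  0.15   0.02 ] 15.0667
```

```bash
for i in 1 2; do python3 -m inch '[[255,0,0.0002,0.0011,0.012,0,0],[255,0,0.0002,0.0011,0.012,0,0],[255,0,0.0002,0.0011,0.012,0,0]]' >/dev/null; python3 t.py;done
```

```text
tongue mm [-99.24  -0.29 100.89] tilt 0.0791 F shell [ 0.7  -0.73 -2.66] grip 0.0117
   T shell [-0.105  0.081  0.019] 15.3167
tongue mm [-99.25  -0.37 101.24] tilt 0.0673 F shell [-2.44 -0.19  1.16] grip 0.0117
   T shell [-0.042  0.214 -0.019] 15.5667
```

The plain end now rests on the catch slope at 0.07 rad of tilt, with the tongue hooked. I'll release the handle and retreat.

```bash
python3 -m inch '[[255,0,-0.0001,-0.0005,-0.004,0,0],[140,0,-0.0001,-0.0005,-0.004,0,0],[140,0,-0.0001,-0.0005,-0.004,0,0],[140,0,-0.0001,-0.0005,-0.004,0,0],[140,0,-0.0001,-0.0005,-0.004,0,0],[140,0,-0.0001,-0.0005,-0.004,0,0],[140,0,-0.0001,-0.0005,-0.004,0,0]]'
python3 -m inch '[[140,0,0,-0.02,0,0,0],[140,0,0,-0.05,0,0,0],[200,0,0,-0.08,0,0,0],[255,0,0,-0.08,0,0,0],[255,0,0,-0.08,0,0,0]]'
python3 - <<'E'
from h import *
o=readout.get_obs();print(o["joints"].round(3),o["contact_force"])
for c in("scene","top"):
    im=cams.camera(c);x,y=(288,180) if c=="scene" else (392,240)
    cv2.imwrite(f"pics/r_{c}.png",cv2.resize(im[y-60:y+60,x-80:x+80,::-1],None,fx=5,fy=5,interpolation=cv2.INTER_CUBIC))
    for n in("tongue_edge","catch_edge"): print(c,n,[(round(k["p"],2),np.round(k["location"],1),Ro.from_euler("z",-C[2]).apply(ray(c,k["location"],.101 if n[0]=="t" else .114)-[C[0],C[1],0]).round(4)) for k in cams.tip_of(c,n)[:1]])
# press pose: tool vertical, tool y along cassette y, point at cassette x=70,y=0, tip 8 mm above the surface
Rc=Ro.from_euler("z",C[2]).as_matrix()
X=Rc@np.array([-.0992+.170,0,0])+[C[0],C[1],0]
for yaw in(C[2]+np.pi/2,C[2]-np.pi/2): rel(down(yaw),[X[0],X[1],.100+.012+.017+.015])
E
```

```text
clock: 16.15
tool_pos: [0.563, -0.2279, 0.1323]
ee_rot: [0.754, 0.655, 0.024, 0.026]
contact_force: [0.4, -0.1, -0.4]
grip_width: 0.0416
grip_force: 0.0
clock: 16.57
tool_pos: [0.5587, -0.2281, 0.215]
ee_rot: [0.754, 0.655, 0.025, 0.029]
contact_force: [0.8, 1.0, -0.5]
grip_width: 0.0263
grip_force: 0.0
[-0.489  0.079  1.583  0.027  1.408 -0.352] [ 0.79414616  0.98249557 -0.48161316]
scene tongue_edge [(0.87, array([166.6, 319.2]), array([-0.097 ,  0.0123,  0.101 ]))]
scene catch_edge [(0.67, array([185.5, 259.5]), array([0.0885, 0.011 , 0.114 ]))]
top tongue_edge [(0.64, array([286.5, 387.5]), array([-0.1034,  0.0041,  0.101 ]))]
top catch_edge [(0.64, array([217.8, 395.5]), array([0.0914, 0.0057, 0.114 ]))]
shift mm [ 0.  73.8 71.6] turn [ 0.0568  0.0515 -1.5703] F [ 0.21 -0.19  0.03]
shift mm [ 0.  73.8 71.6] turn [ 0.0515 -0.0568  1.5699] F [ 0.21 -0.19  0.03]
```

View pics/r_scene.png

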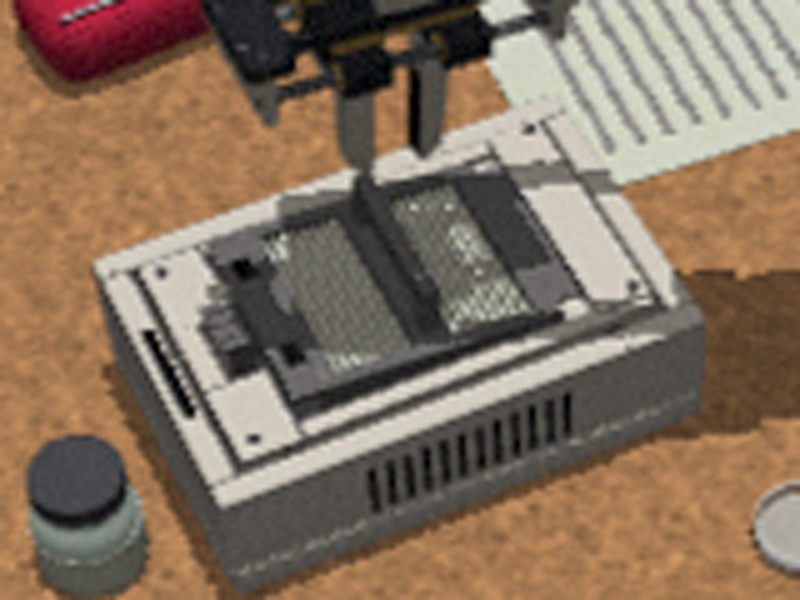

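The crop shows the tongue edge under the lip (right, about (570, 265)) and the plain end resting slightly raised on the catch (left, about (235, 310)). Next I'll turn the closed fingers across and move over the press point.

```bash
python3 -m inch '[[255,0,0.03,-0.005,0.0568,0.0515,-1.57],[255,0,0.06,-0.005,0.0568,0.0515,-1.57],[255,0,0.074,-0.005,0.0568,0.0515,-1.57],[255,0,0.074,-0.005,0.0568,0.0515,-1.57],[255,0,0.074,-0.005,0.0568,0.0515,-1.57],[255,0,0.074,-0.005,0.0568,0.0515,-1.57],[255,0,0.074,-0.005,0.0568,0.0515,-1.57],[255,0,0.074,-0.005,0.0568,0.0515,-1.57],[255,0,0.074,-0.005,0.0568,0.0515,-1.57],[255,0,0.074,-0.005,0.0568,0.0515,-1.57],[255,0,0.074,-0.005,0.0568,0.0515,-1.57],[255,0,0.074,-0.005,0.0568,0.0515,-1.57]]'
cat > q.py <<'E'
from h import *
o=readout.get_obs();Rc=Ro.from_euler("z",C[2]).as_matrix();p=Rc.T@(o["tool_pos"]-[C[0],C[1],0])
print("TCP shell mm",(p*1e3).round(2),"tip z",round((p[2]-.017)*1e3,2),"F",(Rc.T@o["contact_force"]).round(2),round(o["clock"],2),round(o["grip_width"],4))
E
python3 q.py; python3 -c "
from h import *
X=Ro.from_euler('z',C[2]).apply([-.0992+.171,0,0])+[C[0],C[1],0]
rel(down(C[2]+np.pi/2),[X[0],X[1],.140])"
```

```text
clock: 17.87
tool_pos: [0.6296, -0.2374, 0.2209]
ee_rot: [0.103, 0.995, 0.001, 0.001]
contact_force: [-0.4, -0.1, 0.4]
grip_width: 0.0003
grip_force: 0.0
TCP shell mm [ 65.99  -0.52 220.92] tip z 203.92 F [-0.38 -0.16  0.39] 17.87 0.0003
shift mm [-5.5  0.7 80.9] turn [ 0.0021  0.0028 -0.0661] F [-0.4  -0.1   0.39]
```

```bash
python3 -m inch '[[255,-0.0055,0.0007,0.03,0.002,0.003,-0.066],[255,-0.0055,0.0007,0.06,0.002,0.003,-0.066],[255,-0.0055,0.0007,0.075,0.002,0.003,-0.066],[255,-0.0055,0.0007,0.081,0.002,0.003,-0.066],[255,-0.0055,0.0007,0.081,0.002,0.003,-0.066],[255,-0.0055,0.0007,0.081,0.002,0.003,-0.066]]' >/dev/null
python3 q.py
for i in 1 2 3; do python3 -m inch '[[255,0,0,0.0015,0,0,0],[255,0,0,0.003,0,0,0],[255,0,0,0.003,0,0,0]]' >/dev/null; python3 q.py; done
```

```text
TCP shell mm [ 72.38  -0.2  141.48] tip z 124.48 F [-0.03  0.24  0.63] 18.37 0.0006
TCP shell mm [ 73.02  -0.39 139.54] tip z 122.54 F [-0.29  0.14 -0.54] 18.62 0.0003
TCP shell mm [ 7.224e+01 -1.300e-01  1.351e+02] tip z 118.1 F [-0.26 -0.13  0.26] 18.87 0.0004
TCP shell mm [ 7.2110e+01 -7.0000e-02  1.3173e+02] tip z 114.73 F [ 0.52  0.34 -0.34] 19.12 0.0003
```

```bash
for i in 1 2 3 4; do python3 -m inch '[[255,0,0,0.001,0,0,0],[255,0,0,0.001,0,0,0]]' >/dev/null; python3 q.py; done
```

```text
TCP shell mm [ 72.34  -0.17 131.21] tip z 114.21 F [-0.83 -0.21  0.94] 19.28 0.0006
TCP shell mm [ 72.45  -0.21 130.52] tip z 113.52 F [-1.24  0.11  2.31] 19.45 0.0001
TCP shell mm [ 72.53  -0.22 129.62] tip z 112.62 F [-0.58  0.14  4.41] 19.62 0.0006
TCP shell mm [ 72.6   -0.27 128.76] tip z 111.76 F [-1.51  0.12  5.05] 19.78 0.0003
```

```bash
for i in 1 2 3 4 5; do python3 -m inch '[[255,0,0,0.0012,0,0,0],[255,0,0,0.0012,0,0,0]]' >/dev/null; python3 q.py; done
```

```text
TCP shell mm [ 72.68  -0.32 127.86] tip z 110.86 F [-2.83  0.09  6.45] 19.95 0.0003
TCP shell mm [ 72.7   -0.3  126.47] tip z 109.47 F [-0.55 -0.32 -0.41] 20.12 0.0004
TCP shell mm [ 72.73  -0.22 124.63] tip z 107.63 F [ 1.94 -0.04  2.63] 20.28 0.0004
TCP shell mm [ 72.75  -0.22 123.44] tip z 106.44 F [1.57 0.22 2.91] 20.45 0.0007
TCP shell mm [ 72.62  -0.21 122.21] tip z 105.21 F [3.5  0.74 2.91] 20.62 0.0003
```

```bash
for i in 1 2 3 4; do python3 -m inch '[[255,0,0,0.0012,0,0,0],[255,0,0,0.0012,0,0,0]]' >/dev/null; python3 q.py; done
python3 - <<'E'
from h import *
for c in("scene",):
    im=cams.camera(c);x,y=(288,180)
    cv2.imwrite(f"pics/p_{c}.png",cv2.resize(im[y-60:y+60,x-80:x+80,::-1],None,fx=5,fy=5,interpolation=cv2.INTER_CUBIC))
E
```

```text
TCP shell mm [ 7.2220e+01 -1.2000e-01  1.2077e+02] tip z 103.77 F [0.31 0.51 0.33] 20.78 0.0001
TCP shell mm [7.139e+01 3.000e-02 1.186e+02] tip z 101.6 F [-0.35  0.38 -0.07] 20.95 0.0005
TCP shell mm [ 7.1690e+01 -5.0000e-02  1.1847e+02] tip z 101.47 F [-1.58  0.41  1.92] 21.12 0.0005
TCP shell mm [ 7.1940e+01 -9.0000e-02  1.1827e+02] tip z 101.27 F [-5.33  1.26  9.44] 21.28 0.0003
```

View pics/p_scene.png

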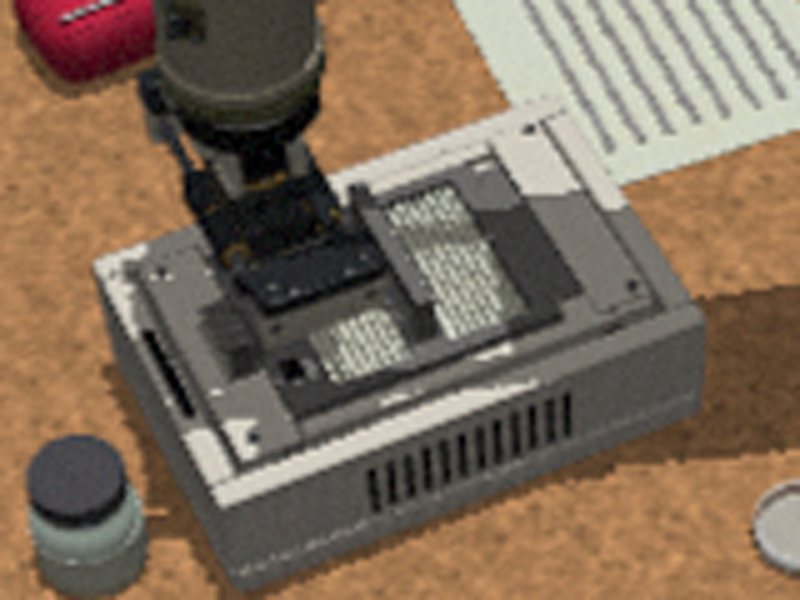

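The fingers cover the catch area, so this view can't settle it. The feel does: the force dropped away between tip z 103.8 and 101.6 mm, then came a hard stop, which fits the snap. I'll give one small extra press, back off and check.

```bash
python3 -m inch '[[255,0,0,0.0006,0,0,0],[255,0,0,0.0006,0,0,0]]' >/dev/null; python3 q.py
python3 -m inch '[[255,0,0,-0.004,0,0,0],[255,0,0,-0.04,0,0,0],[255,0,0,-0.08,0,0,0],[255,0,0,-0.12,0,0,0],[255,-0.04,0,-0.14,0,0,0],[255,-0.04,-0.04,-0.14,0,0,0],[255,-0.04,-0.08,-0.14,0,0,0],[255,-0.04,-0.12,-0.14,0,0,0],[255,-0.04,-0.15,-0.14,0,0,0],[255,-0.04,-0.15,-0.14,0,0,0]]' >/dev/null; python3 q.py
python3 - <<'E'
from h import *
L=[]
for c in("scene","top"):
    im=cams.camera(c);x,y=(288,180) if c=="scene" else (392,240)
    L.append(cv2.resize(im[y-60:y+60,x-50:x+50,::-1],None,fx=4,fy=4,interpolation=cv2.INTER_CUBIC))
    for n in("tongue_edge","catch_edge","handle"): print(c,n,[(round(k["p"],2),np.round(k["location"],1),Ro.from_euler("z",-C[2]).apply(ray(c,k["location"],.101 if n!="handle" else .126)-[C[0],C[1],0]).round(4)) for k in cams.tip_of(c,n)[:1]])
cv2.imwrite("pics/f.png",np.hstack(L))
E
```

```text
TCP shell mm [ 72.08  -0.12 118.18] tip z 101.18 F [-6.57  1.37 11.81] 21.5 0.0003
TCP shell mm [ 109.3  -157.34  255.27] tip z 238.27 F [-0.21 -0.62 -0.26] 22.33 0.0006
scene tongue_edge [(0.87, array([163.6, 318.8]), array([-0.101 ,  0.0013,  0.101 ]))]
scene catch_edge [(0.8, array([185.5, 260.1]), array([0.084 , 0.0011, 0.101 ]))]
scene handle [(0.78, array([166.7, 288.4]), array([-0.0091, -0.0065,  0.126 ]))]
top tongue_edge [(0.8, array([287.6, 387.8]), array([-0.1063,  0.0029,  0.101 ]))]
top catch_edge [(0.68, array([218. , 394.5]), array([0.0921, 0.0071, 0.101 ]))]
top handle [(0.59, array([248.6, 394.5]), array([ 0.0037, -0.0004,  0.126 ]))]
```

View pics/f.png

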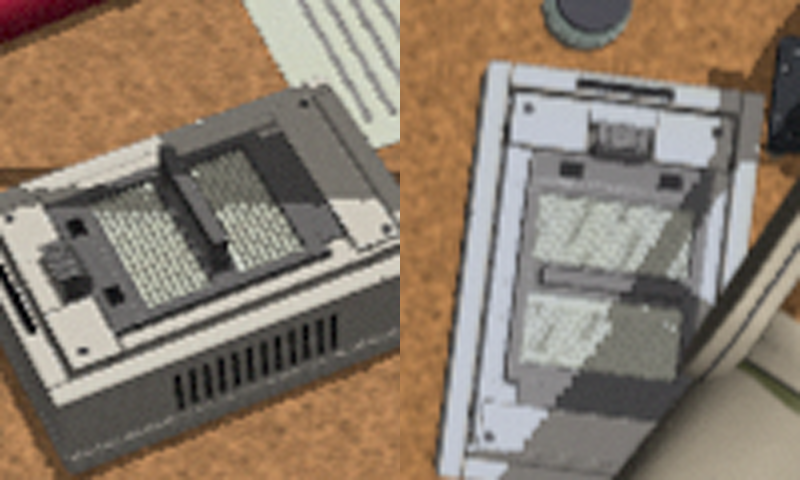

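The final views show the cassette flat and flush, its tongue under the lip and the catch block (left panel (65, 270), right panel (620, 135)) over the plain end. The gripper is clear. The feel agrees: the rim passed the nose at about 109 mm, snapped at about 103.5 mm and hit a hard stop at 101.3 mm.

```bash
python3 -c "
from station import ticket
print(ticket.hand_in())"
```

```text
the job is handed in; nothing more can be done
None
```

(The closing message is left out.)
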